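Fetch the hardener from behind the toner bottles

ROBOT

A 7-joint arm with a two-finger parallel gripper is mounted at the origin on the work surface. World frame = base frame: x ahead of the robot, y to its left, z up, the work surface at z = 0. Lengths are in m, angles in rad, forces in N, time in s.
With the tool pointing down it reaches from about 0.425 to 0.875 m from the base axis. Payload 4.7 kg.
Tool frame: the origin (TCP) lies midway between the tips of the shut fingers; the grasp point (between the pads) lies 19 mm behind it (ctrl.grip_point_offset is the distance from the TCP to the grasp point, in m); z points along the fingers, y is the line along which they close (so a half turn about z gives the same grasp; the last joint's range is limited). The gripper opens to 87 mm and grips with 3 to 60 N. Pads are 19 mm wide; open, the fingers measure 117 mm over their backs; the gripper's body (75 mm by 190 mm) begins 51 mm behind the grasp point.
Start: joints at [1.163, 0.321, -0.07, 1.45, 0.023, 1.371, -0.057], TCP at [0.266, -0.593, 0.223] pointing down, gripper open.
Joint ranges: [-2.86, 2.86], [-0.3, 2.09], [-1.38, 1.24], [0.06, 2.45], [-1.56, 4.7], [0.09, 2.05], [-2.69, 2.69]. Speed limits (rad/s): [2.57, 2.57, 3.14, 3.14, 3.14, 3.14, 3.14].

INTERFACE

Orientations are given as a rotation vector (axis times angle).
In Python, from bench import ctrl gives the robot as it stands.
- The arm moves only by the tool move_arm, never from a script. Its argument "increments" is text: rows parted by semicolons, each of 7 numbers parted by spaces: the shift along the world's x, y, z in mm, then the turn, a rotation vector about the world's x, y, z in degrees, then the closure in counts, from 0 (fully open) to 255 (shut). A call has exactly 8 rows; each row shifts and turns the commanded pose from where the row before left it; what a row does not reach is not made up. A row lasts 1/12 s, in which the tool goes at most 41.7 mm and 7.16 degrees, less where a joint would pass 70% of its speed; a pose out of reach is approached as far as the arm can. A call with a gripper value outside its range is refused whole. The fingers move at their own pace and stop on an object; "grip_force" is the grip in N (left out, the last holds). Time passes only in rows, so rows that do not move let the fingers close, or fill a call up. It gives the time, the measured TCP pose, the force, the opening and the grip force at its end, in the units of the state.
- ctrl.get_state(): the state, without advancing time (a new reading comes with each control period).
- ctrl.get_image(name): name is "scene" or "top"; returns a dict with "frame" (384x512x3 uint8, red, green, blue), "depth" (384x512 float32, m along the optical axis (not along the pixel's ray), 0 where there is no reading), "fx", "fy", "cx", "cy" (pixels), "position" and "orientation" of the camera in the world. Camera axes: x right, y down, z forward; pixel columns grow to the right and rows downward; lengths in m; the calibration is good to about 2 mm. A picture is of the moment at which its call begins.
- ctrl.close_job(): hands the job in; it is judged then, once.
Trained networks look in a picture, given as the dict that the camera call returned (one of the last four; its "shot" number tells which), for a name from the list of things; names that differ only in an ending like _2 or _b are one class to them, and where a whole thing is asked for, a point or a joint stands for the part that bears it (a point fixed in the world has none). Each returns a list of dicts, best first, with "score" (0 to 1); they miss things now and then, are a little off and sometimes report something else, mostly with a low value. They report only what shows in the picture. A call takes as long as a camera call. They do not tell look-alikes from the thing itself.
- ctrl.find_in(target, picture): "centre" ([x, y, z] in m, in world coordinates, good to about 4 mm: the middle of the surface that is visible of it).
- ctrl.silhouettes(target, picture): "region" (384x512 bool, what is visible of it).
The state is a dict: "time": time; "joint_positions": joint angles; "qd": joint speeds; "joint_torque": joint torques, N m; "position": TCP position; "tool_rot": TCP orientation; "ft_force": force on the tool from outside, world axes, zero at the start; "torque": the same for the moment, N m; "grip_width": opening from 0.0 (shut) to 1.0 (fully open); "grip_force": force on a finger pad.
Only numpy, scipy, OpenCV 4.12 (cv2) and the standard library are available. Lean on these libraries where they do the work, as an engineer would, in place of code of your own. Each camera call takes 0.05 s, during which the arm holds its last target. There are 200 camera calls.

TASK

The green-lidded hardener tin is wanted on the scale, but the three toner bottles stand in front of it. First stand all three bottles upright in the grey side tray, then fetch the green-lidded tin and stand it in the middle of the scale's pan, and only after that put every bottle back, upright and centred on the pad of its own colour. Leave the black-lidded tin where it is, and do not knock over any bottle.

Things in the scene. Friction and masses are not known exactly. Their poses are not given: they have to be found in the camera images.
- bottle_red: loose white plastic toner bottle with a red cap and a red band round its body; round, 150 mm high; body 54 mm diameter up to 100 mm high, then a shoulder; the red cap on top is 34 mm diameter, 115 to 150 mm above the underside: grip it there. About 260 g. Origin: centre of its underside, z up. Starts upright on the red pad; the bottles stand about 80 mm apart, in a row
- bottle_blue: loose white plastic toner bottle with a blue cap and a blue band round its body; round, 150 mm high; body 54 mm diameter up to 100 mm high, then a shoulder; the blue cap on top is 34 mm diameter, 115 to 150 mm above the underside: grip it there. About 260 g. Origin: centre of its underside, z up. Starts upright on the blue pad; the bottles stand about 80 mm apart, in a row
- bottle_yellow: loose white plastic toner bottle with a yellow cap and a yellow band round its body; round, 150 mm high; body 54 mm diameter up to 100 mm high, then a shoulder; the yellow cap on top is 34 mm diameter, 115 to 150 mm above the underside: grip it there. About 260 g. Origin: centre of its underside, z up. Starts upright on the yellow pad; the bottles stand about 80 mm apart, in a row
- pad_red: fixed red pad in the low aluminium stock tray (300 x 200 mm, rim 18 mm high): disc of 68 mm diameter, 2 mm thick, with a red tab 30 mm wide reaching 62 mm from the disc's centre along the pad's -x. Origin: centre of the disc's underside; its top is 2 mm above. The pads lie in a row along their y, 80 mm apart, all turned alike; which colour lies where changes
- pad_blue: fixed blue pad in the low aluminium stock tray (300 x 200 mm, rim 18 mm high): disc of 68 mm diameter, 2 mm thick, with a blue tab 30 mm wide reaching 62 mm from the disc's centre along the pad's -x. Origin: centre of the disc's underside; its top is 2 mm above. The pads lie in a row along their y, 80 mm apart, all turned alike; which colour lies where changes
- pad_yellow: fixed yellow pad in the low aluminium stock tray (300 x 200 mm, rim 18 mm high): disc of 68 mm diameter, 2 mm thick, with a yellow tab 30 mm wide reaching 62 mm from the disc's centre along the pad's -x. Origin: centre of the disc's underside; its top is 2 mm above. The pads lie in a row along their y, 80 mm apart, all turned alike; which colour lies where changes
- tin_green: loose aluminium tin with a GREEN lid, 56 mm diameter (lid 53), 42 mm high, about 180 g. Origin: centre of its underside. Stands in the stock tray about 55 mm behind the bottles' row (pads' +x), midway between two bottles, which bar the gripper. The black-lidded tin is 80 mm away along the pads' y; free floor of 30 mm or more behind it (pads' +x), and in front once cleared
- tin_black: loose tin of the same form and size (56 mm diameter, 42 mm high) with a BLACK lid, in the second row beside the green one; it is not wanted and stays where it is. Origin: centre of its underside
- tray: the side tray: fixed grey plastic drip tray, empty at the start, outside 270 (its x) x 130 (its y) x 18 mm high, walls and floor 4 mm thick. Origin: centre of its underside; its inner floor is 4 mm above. Three bottles fit in a row along its x, 78 mm apart. It lies left or right of the stock tray
- scale: fixed grey electronic scale with a round steel pan, 132 mm diameter; the pan's top is 48 mm above the origin, which lies on the table straight below the pan's centre. Housing 200 x 160 mm, its top 36 mm high, green display at the -x end. It lies across the stock tray from the side tray
Things that resemble listed ones, but are neither listed nor needed, are in the scene too. Leave any purple look-alike of the bottle_red alone.

How it is judged:
On the way, in this order (a step that is already met when the one before it is completed fails the run):
1. all three bottles stand upright in the side tray, the green-lidded tin not yet moved (within 30 mm of its start) (x of bottle_red in the frame of tray between -0.115 and 0.115 m and y of bottle_red in the frame of tray between -0.045 and 0.045 m and z of each of bottle_red, bottle_blue, bottle_yellow in the frame of tray below 0.01 m and angle between each of bottle_red, bottle_blue, bottle_yellow's own z axis and vertical below 0.12 rad and x of bottle_blue in the frame of tray between -0.115 and 0.115 m and y of bottle_blue in the frame of tray between -0.045 and 0.045 m and x of bottle_yellow in the frame of tray between -0.115 and 0.115 m and y of bottle_yellow in the frame of tray between -0.045 and 0.045 m and distance of tin_green from where it was at the start of the episode below 0.03 m), for 0.2 s.
2. the green-lidded tin stands on the scale's pan, within 15 mm of its centre, with all three bottles still upright in the side tray (horizontal distance between tin_green and scale below 0.015 m and z of tin_green in the frame of scale between 0.043 and 0.053 m and angle between each of tin_green, bottle_red, bottle_blue, bottle_yellow's own z axis and vertical below 0.12 rad and linear speed of tin_green below 0.03 m/s and x of bottle_red in the frame of tray between -0.115 and 0.115 m and y of bottle_red in the frame of tray between -0.045 and 0.045 m and z of each of bottle_red, bottle_blue, bottle_yellow in the frame of tray below 0.01 m and x of bottle_blue in the frame of tray between -0.115 and 0.115 m and y of bottle_blue in the frame of tray between -0.045 and 0.045 m and x of bottle_yellow in the frame of tray between -0.115 and 0.115 m and y of bottle_yellow in the frame of tray between -0.045 and 0.045 m), for 0.2 s.
At the end, for the whole second after the job is handed in: The green-lidded tin stands upright on the scale's pan within 15 mm of its centre, every bottle stands upright on the pad of its own colour within 12 mm of its centre, the black-lidded tin is within 15 mm of where it started, and all are released and at rest (horizontal distance between tin_green and scale below 0.015 m and z of tin_green in the frame of scale between 0.043 and 0.053 m and angle between each of tin_green, bottle_red, bottle_blue, bottle_yellow, tin_black's own z axis and vertical below 0.12 rad and linear speed of each of tin_green, bottle_red, bottle_blue, bottle_yellow, tin_black below 0.03 m/s and horizontal distance between bottle_red and pad_red below 0.012 m and z of bottle_red in the frame of pad_red below 0.008 m and horizontal distance between bottle_blue and pad_blue below 0.012 m and z of bottle_blue in the frame of pad_blue below 0.008 m and horizontal distance between bottle_yellow and pad_yellow below 0.012 m and z of bottle_yellow in the frame of pad_yellow below 0.008 m and distance of tin_black from where it was at the start of the episode below 0.015 m); the robot touches nothing.
It fails at once if the red bottle is knocked over (tilted beyond 0.6 rad) (angle between bottle_red's own z axis and vertical above 0.6 rad).
It fails at once if the blue bottle is knocked over (tilted beyond 0.6 rad) (angle between bottle_blue's own z axis and vertical above 0.6 rad).
It fails at once if the yellow bottle is knocked over (tilted beyond 0.6 rad) (angle between bottle_yellow's own z axis and vertical above 0.6 rad).
It fails at once if the black-lidded tin is moved more than 15 mm (distance of tin_black from where it was at the start of the episode above 0.015 m).
It also fails if it takes over 144 s, if anything falls off the work surface, if the arm or the gripper's body presses on something with over 40 N, if the wrist force passes 120 N, or if a joint passes its speed limit or range.

## Working session

There is one attempt and no reset: what is moved stays moved. The work goes in short steps, Python scripts to look and compute and a tool call to move; the robot and the scene stay as the last step left them, time stands still between calls to the robot, and variables do not carry over. Pictures are saved under pics/ and viewed, at most 14 in all, crops included, and the job is handed in when it is done.

Besides the shell and the picture viewer there is one more tool, called after "Request:" by a JSON object that holds its "fn" and its "kwargs". move_arm: Moves the arm, as the interface text tells. Its arguments: {"type":"object","properties":{"increments":{"type":"string"},"grip_force":{"type":"number"}},"required":["increments"]}

```bash
mkdir -p pics; cat > h.py <<'E'
import numpy as np, cv2
from bench import ctrl
from scipy.spatial.transform import Rotation as R
def cam(n):
    p=ctrl.get_image(n); o=np.array(p['orientation'],float)
    p['R']=o if o.shape==(3,3) else (R.from_rotvec(o).as_matrix() if o.size==3 else R.from_quat(o).as_matrix())
    d=p['depth']; v,u=np.mgrid[:d.shape[0],:d.shape[1]]
    P=np.stack([(u-p['cx'])/p['fx']*d,(v-p['cy'])/p['fy']*d,d],-1)
    p['P']=P@p['R'].T+np.array(p['position']); return p
def save(p,f,crop=None,s=1):
    im=p['frame'][...,::-1]
    if crop: a,b,c,d=crop; im=im[b:d,a:c]
    cv2.imwrite('pics/'+f,cv2.resize(im,None,fx=s,fy=s,interpolation=cv2.INTER_CUBIC))
def px(p,X):
    c=p['R'].T@(np.array(X)-np.array(p['position'])); return (c[0]/c[2]*p['fx']+p['cx'],c[1]/c[2]*p['fy']+p['cy'])
E
python3 - <<'E'
from h import *
print(ctrl.get_state())
for n in('top','scene'):
    p=cam(n); save(p,n+'1.png',s=1.5); print(n,p['position'],p['orientation'])
    for t in 'bottle_red bottle_blue bottle_yellow pad_red pad_blue pad_yellow tin_green tin_black tray scale'.split():
        print(t,[(np.round(r['centre'],3).tolist(),round(r['score'],2),np.round(px(p,r['centre'])).tolist()) for r in ctrl.find_in(t,p)][:3])
E
```

```text
{'time': 0.0, 'joint_positions': array([ 1.16310334,  0.32179659, -0.07005224,  1.45168874,  0.02261946,
        1.3707471 , -0.05688579]), 'qd': array([-0.00067098, -0.00052093,  0.00073261,  0.00034385,  0.00104408,
        0.00058916, -0.00134373]), 'joint_torque': array([-4.88238254e-05, -4.91290891e+01, -4.04072385e-01, -3.12536001e+01,
       -6.38788892e-02,  4.36902547e-02,  1.64138864e-04]), 'position': array([ 0.26581647, -0.5925691 ,  0.22147149]), 'tool_rot': array([-3.07023782e+00, -6.57305158e-01,  8.01292438e-04]), 'ft_force': array([-0.70293558, -1.29615934,  0.72120088]), 'torque': array([-0.034331  ,  0.04659787, -0.02425948]), 'grip_force': 0.0, 'grip_width': 0.9913108564541361}
top [ 0.31830481 -0.01445557  0.91954501] [-2.14287753  2.10778184 -0.14820353]
bottle_red [([0.464, -0.058, 0.114], 0.86, [289.0, 187.0]), ([0.339, -0.036, 0.113], 0.81, [277.0, 248.0])]
bottle_blue [([0.48, 0.009, 0.116], 0.82, [256.0, 179.0])]
bottle_yellow [([0.502, 0.083, 0.11], 0.62, [220.0, 168.0])]
pad_red [([0.444, -0.055, 0.008], 0.85, [285.0, 203.0])]
pad_blue [([0.464, 0.022, 0.
[... 361 characters left out ...]
8561156 -1.11674021  0.36103803]
bottle_red [([0.354, -0.054, 0.096], 0.74, [214.0, 166.0]), ([0.494, -0.072, 0.101], 0.56, [240.0, 202.0])]
bottle_blue [([0.511, 0.0, 0.104], 0.95, [267.0, 191.0])]
bottle_yellow [([0.519, 0.076, 0.105], 0.77, [292.0, 179.0])]
pad_red [([0.49, -0.08, 0.004], 0.64, [237.0, 224.0])]
pad_blue [([0.492, 0.008, 0.005], 0.56, [264.0, 207.0])]
pad_yellow [([0.493, 0.093, 0.008], 0.39, [288.0, 191.0])]
tin_green [([0.565, 0.032, 0.046], 0.88, [289.0, 212.0])]
tin_black [([0.549, -0.043, 0.047], 0.87, [263.0, 223.0]), ([0.493, 0.093, 0.004], 0.31, [287.0, 192.0])]
tray [([0.499, -0.34, 0.004], 0.8, [153.0, 283.0])]
scale [([0.507, 0.314, 0.04], 0.81, [348.0, 151.0])]
```

View pics/top1.png

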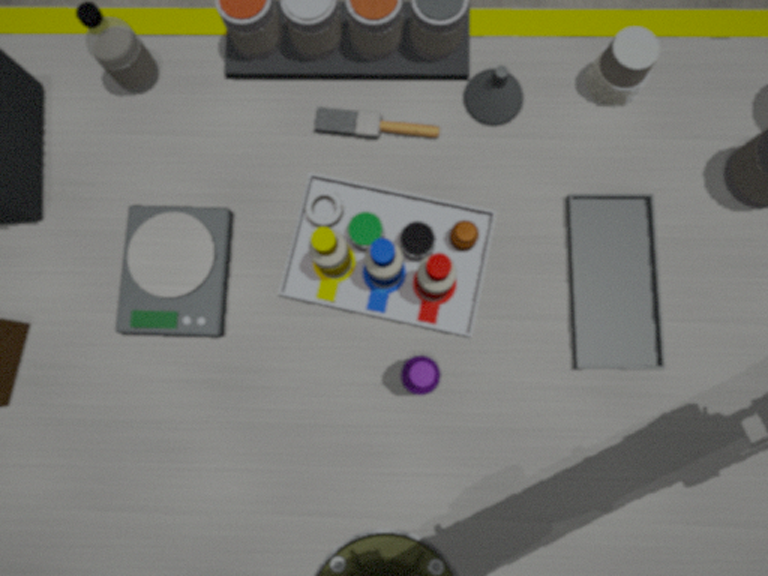

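View pics/scene1.png

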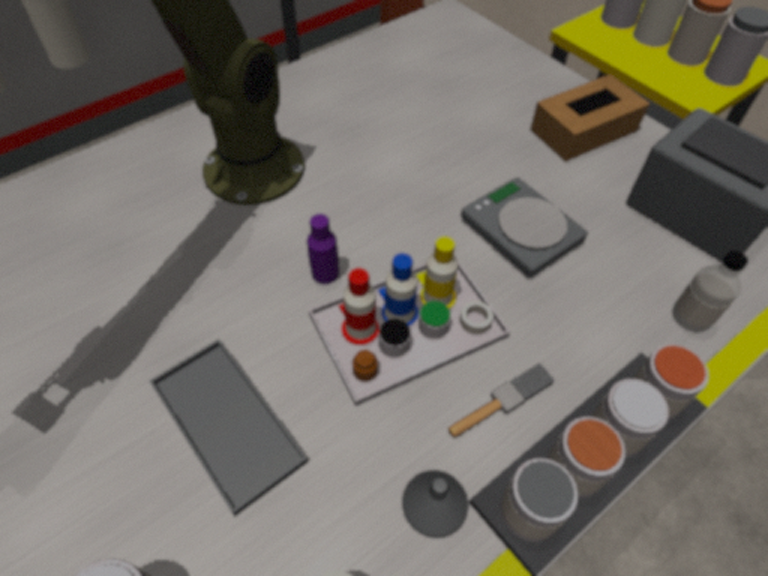

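```bash
cat >> h.py <<'E'
def circ(Q):  # algebraic circle fit on xy
    A=np.c_[2*Q[:,:2],np.ones(len(Q))]; s=np.linalg.lstsq(A,(Q[:,:2]**2).sum(1),rcond=None)[0]
    return s[0],s[1],np.sqrt(s[2]+s[0]**2+s[1]**2)
def disc(P,c,zlo,zhi,r):  # enclosing circle centre of points around c in a height band
    Q=P.reshape(-1,3); m=(Q[:,2]>zlo)&(Q[:,2]<zhi)&(np.hypot(Q[:,0]-c[0],Q[:,1]-c[1])<r); Q=Q[m]
    (x,y),rr=cv2.minEnclosingCircle(Q[:,:2].astype(np.float32)); return np.round([x,y,rr,*Q.mean(0),len(Q)],4)
E
python3 - <<'E'
from h import *
for n in('top','scene'):
    p=cam(n);P=p['P'];print(n)
    for k,c in dict(red=(.475,-.063),blue=(.49,.008),yel=(.505,.08),purple=(.345,-.04)).items():
        print(k,disc(P,c,.148,.170,.035))
    for k,c in dict(green=(.56,.038),black=(.545,-.038)).items(): print(k,disc(P,c,.036,.055,.04))
    print('pan',disc(P,(.5,.32),.044,.056,.1))
    Q=P.reshape(-1,3); m=(Q[:,1]<-.2)&(Q[:,2]>.013)&(Q[:,2]<.024)&(Q[:,0]>.3)&(Q[:,0]<.7)&(Q[:,1]>-.55)
    print('tray rim',cv2.minAreaRect(Q[m][:,:2].astype(np.float32)),m.sum())
    im=cv2.cvtColor(p['frame'],cv2.COLOR_RGB2HSV); 
    for k,(lo,hi) in dict(red=(0,6),yel=(22,35),blue=(100,120)).items():
        m=(im[...,0]>=lo)&(im[...,0]<=hi)&(im[...,1]>110)&(P[...,2]<.014)&(P[...,2]>-.006)&(P[...,0]>.38)&(P[...,0]<.6)&(abs(P[...,1])<.2)
        print('pad',k,m.sum(),np.round([P[m].min(0),P[m].max(0),P[m].mean(0)],3).tolist(),cv2.minAreaRect(P[m][:,:2].astype(np.float32)))
E
```

```text
top
red [ 4.769e-01 -6.200e-02  1.700e-02  4.762e-01 -6.230e-02  1.553e-01
  2.340e+02]
blue [4.956e-01 1.170e-02 1.690e-02 4.950e-01 1.170e-02 1.553e-01 2.300e+02]
yel [5.104e-01 8.970e-02 1.700e-02 5.098e-01 8.950e-02 1.552e-01 2.300e+02]
purple [ 3.365e-01 -4.140e-02  1.670e-02  3.365e-01 -4.160e-02  1.498e-01
  2.070e+02]
green [5.543e-01 4.180e-02 2.810e-02 5.538e-01 4.230e-02 4.510e-02 4.390e+02]
black [ 5.402e-01 -3.690e-02  2.800e-02  5.386e-01 -3.670e-02  4.510e-02
  4.620e+02]
pan [5.105e-01 3.322e-01 6.640e-02 5.095e-01 3.324e-01 4.780e-02 2.578e+03]
tray rim ((0.5253332853317261, -0.41106975078582764), (0.3412257134914398, 0.27873677015304565), 1.0040351152420044) 901
pad red 236 [[0.419, -0.098, -0.0], [0.487, -0.035, 0.014], [0.444, -0.063, 0.006]] ((0.45071813464164734, -0.062156736850738525), (0.06405443698167801, 0.06484174728393555), 81.82322692871094)
pad yel 288 [[0.449, 0.058, 0.0], [0.565, 0.122, 0.013], [0.481, 0.092, 0.006]] ((0.5037446618080139, 0.09027179330587387), (0.06004912778735161, 0.10872691124677658), 69.8886489868164)
pad blue 280 [[0.434, -0.019, 0
[... 727 characters left out ...]
03]
tray rim ((0.4899038076400757, -0.33979013562202454), (0.27348875999450684, 0.13010860979557037), 0.6972430944442749) 659
pad red 149 [[0.42, -0.099, 0.002], [0.515, -0.034, 0.013], [0.489, -0.076, 0.006]] ((0.47188249230384827, -0.07425223290920258), (0.08918815106153488, 0.06160135194659233), 20.775161743164062)
pad yel 97 [[0.45, 0.058, 0.002], [0.546, 0.119, 0.014], [0.496, 0.089, 0.006]] ((0.500583291053772, 0.08530283719301224), (0.09279078990221024, 0.05718695744872093), 11.467582702636719)
pad blue 62 [[0.436, -0.02, 0.002], [0.529, 0.041, 0.011], [0.487, 0.012, 0.006]] ((0.48525524139404297, 0.0057014040648937225), (0.09095484763383865, 0.055127836763858795), 14.659213066101074)
```

Candidates in the top picture (native pixels):
- **Red bottle:** red-capped one at (292,178), or the purple look-alike at (280,250). I choose the red.
- **Tin:** green lid at (243,154). The alternatives are the black tin (278,160), brown jar (309,157), white ring (216,140) and the orange- or white-lidded cans at the top edge. I choose the green lid.

The tray is at right (409,188) and the scale at left (114,170). The scene picture agrees.

```bash
python3 - <<'E'
from h import *
save(cam('top'),'crop1.png',(180,110,340,260),4)
E
```

```text
(no output)
```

View pics/crop1.png

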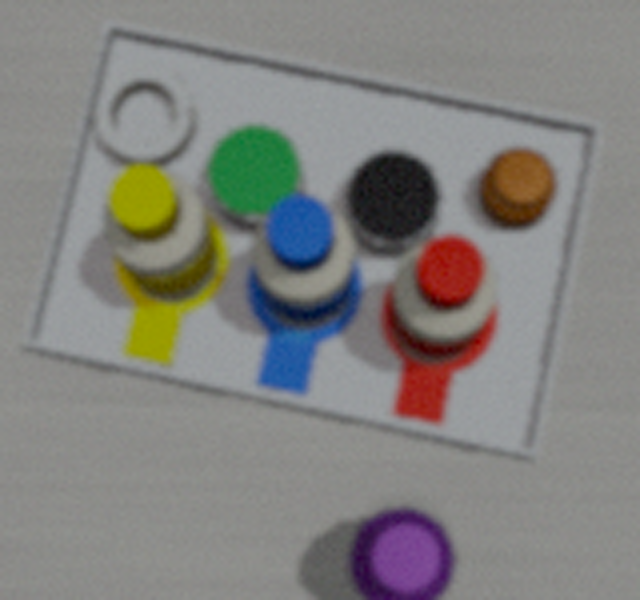

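Request:
{"fn": "move_arm", "kwargs": {"increments": "13 33 0 0 0 0 0;13 33 0 0 0 0 0;13 33 0 0 0 0 0;13 33 0 0 0 0 0;13 33 0 0 0 0 0;13 33 0 0 0 0 0;13 33 0 0 0 0 0;13 33 0 0 0 0 0", "grip_force": 25}}

```text
time: 1.92
position: [0.3705, -0.3274, 0.2228]
tool_rot: [3.071, 0.657, 0.0]
ft_force: [1.4, 0.6, 0.8]
grip_width: 1.0
grip_force: 0.0
```

Request:
{"fn": "move_arm", "kwargs": {"increments": "13 33 0 0 0 0 0;13 33 0 0 0 0 0;13 33 0 0 0 0 0;13 33 0 0 0 0 0;13 33 0 0 0 0 0;13 33 0 0 0 0 0;13 33 0 0 0 0 0;0 0 0 0 0 0 0"}}

```text
time: 2.58
position: [0.4635, -0.0899, 0.2233]
tool_rot: [-3.066, -0.674, -0.005]
ft_force: [-0.2, 0.9, 0.2]
grip_width: 0.998
grip_force: 0.0
```

The crop confirms it: the green lid at crop (254,172) stands between the yellow and blue bottles, the black lid is at (392,200), and the red-capped bottle at (448,270) is clearly not the purple one.

Request:
{"fn": "move_arm", "kwargs": {"increments": "7 13 0 0 0 0 0;7 13 0 0 0 0 0;0 0 0 0 0 0 0;0 0 0 0 0 0 0;0 0 0 0 0 0 0;0 0 0 0 0 0 0;0 0 0 0 0 0 0;0 0 0 0 0 0 0"}}

```text
time: 3.25
position: [0.4748, -0.0728, 0.2226]
tool_rot: [3.072, 0.656, -0.0]
ft_force: [0.4, 0.5, 0.2]
grip_width: 0.997
grip_force: 0.0
```

Request:
{"fn": "move_arm", "kwargs": {"increments": "3.5 9.5 0 0 0 0 0;0 0 -20 0 0 0 0;0 0 -20 0 0 0 0;0 0 -20 0 0 0 0;0 0 -20 0 0 0 0;0 0 -20 0 0 0 0;0 0 0 0 0 0 0;0 0 0 0 0 0 0"}}

```text
time: 3.92
position: [0.478, -0.0619, 0.1221]
tool_rot: [-3.07, -0.658, 0.003]
ft_force: [-0.0, 0.9, 0.6]
grip_width: 1.002
grip_force: 0.0
```

Request:
{"fn": "move_arm", "kwargs": {"increments": "0 0 0 0 0 0 130;0 0 0 0 0 0 180;0 0 0 0 0 0 200;0 0 0 0 0 0 200;0 0 0 0 0 0 200;0 0 0 0 0 0 200;0 0 0 0 0 0 200;0 0 0 0 0 0 200"}}

```text
time: 4.58
position: [0.4786, -0.0626, 0.1226]
tool_rot: [3.072, 0.658, -0.0]
ft_force: [-0.2, 0.6, 0.7]
grip_width: 0.482
grip_force: 0.0
```

Request:
{"fn": "move_arm", "kwargs": {"increments": "0 0 0 0 0 0 200;0 0 0 0 0 0 200;0 0 0 0 0 0 200;0 0 0 0 0 0 200;0 0 0 0 0 0 200;0 0 0 0 0 0 200;0 0 0 0 0 0 200;0 0 0 0 0 0 200"}}

```text
time: 5.25
position: [0.4786, -0.0627, 0.1226]
tool_rot: [3.072, 0.658, -0.0]
ft_force: [0.2, -0.4, 0.1]
grip_width: 0.386
grip_force: 25.0
```

Request:
{"fn": "move_arm", "kwargs": {"increments": "0 0 10 0 0 0 200;0 0 25 0 0 0 200;0 0 25 0 0 0 200;-3 -10 0 0 0 0 200;-5 -20 0 0 0 0 200;-6 -25 0 0 0 0 200;-6 -25 0 0 0 0 200;-6 -25 0 0 0 0 200"}}

```text
time: 5.92
position: [0.4513, -0.1687, 0.1818]
tool_rot: [-3.071, -0.658, 0.002]
ft_force: [1.3, -1.0, -3.0]
grip_width: 0.381
grip_force: 25.0
```

Request:
{"fn": "move_arm", "kwargs": {"increments": "-6 -25 0 0 0 0 200;-6 -25 0 0 0 0 200;-6 -25 0 0 0 0 200;-6 -25 0 0 0 0 200;-6 -25 0 0 0 0 200;-5 -25 0 0 0 0 200;-4 -15 0 0 0 0 200;-1 -6 0 0 0 0 200"}}

```text
time: 6.58
position: [0.4099, -0.3417, 0.1814]
tool_rot: [-3.073, -0.65, 0.004]
ft_force: [-0.0, -0.1, -3.4]
grip_width: 0.381
grip_force: 25.0
```

Request:
{"fn": "move_arm", "kwargs": {"increments": "0 0 0 0 0 0 200;0 0 0 0 0 0 200;0 0 -10 0 0 0 200;0 0 -15 0 0 0 200;0 0 -15 0 0 0 200;0 0 -10 0 0 0 200;0 0 -6 0 0 0 200;0 0 -3 0 0 0 200"}}

```text
time: 7.25
position: [0.4124, -0.3373, 0.1223]
tool_rot: [-3.07, -0.66, 0.002]
ft_force: [-0.4, 0.0, -3.0]
grip_width: 0.388
grip_force: 25.0
```

Request:
{"fn": "move_arm", "kwargs": {"increments": "0 0 -1 0 0 0 200;0 0 -1 0 0 0 200;0 0 0 0 0 0 200;0 0 0 0 0 0 150;0 0 0 0 0 0 100;0 0 0 0 0 0 80;0 0 0 0 0 0 80;0 0 0 0 0 0 80"}}

```text
time: 7.92
position: [0.4129, -0.3388, 0.1221]
tool_rot: [3.071, 0.657, 0.001]
ft_force: [-0.4, 0.4, -0.7]
grip_width: 0.624
grip_force: 0.0
```

Request:
{"fn": "move_arm", "kwargs": {"increments": "0 0 0 0 0 0 80;0 0 5 0 0 0 80;0 0 20 0 0 0 80;0 0 25 0 0 0 80;0 0 25 0 0 0 80;0 0 25 0 0 0 40;0 0 0 0 0 0 0;0 0 0 0 0 0 0"}}

```text
time: 8.58
position: [0.4135, -0.3392, 0.2236]
tool_rot: [3.069, 0.657, 0.003]
ft_force: [-0.1, -0.4, -0.2]
grip_width: 0.833
grip_force: 0.0
```

Request:
{"fn": "move_arm", "kwargs": {"increments": "7 29 0 0 0 0 0;7 29 0 0 0 0 0;7 29 0 0 0 0 0;7 29 0 0 0 0 0;7 29 0 0 0 0 0;7 29 0 0 0 0 0;7 29 0 0 0 0 0;7 29 0 0 0 0 0"}}

```text
time: 9.25
position: [0.4678, -0.105, 0.2203]
tool_rot: [-3.071, -0.657, 0.003]
ft_force: [0.8, -0.2, -0.6]
grip_width: 0.996
grip_force: 0.0
```

Request:
{"fn": "move_arm", "kwargs": {"increments": "7 29 0 0 0 0 0;7 29 0 0 0 0 0;7 29 0 0 0 0 0;7 29 0 0 0 0 0;1 2 0 0 0 0 0;0 0 0 0 0 0 0;0 0 0 0 0 0 0;0 0 0 0 0 0 0"}}

```text
time: 9.92
position: [0.497, 0.0097, 0.2208]
tool_rot: [3.073, 0.654, -0.003]
ft_force: [0.0, -0.9, 1.1]
grip_width: 0.999
grip_force: 0.0
```

Request:
{"fn": "move_arm", "kwargs": {"increments": "0 0 -20 0 0 0 0;0 0 -25 0 0 0 0;0 0 -25 0 0 0 0;0 0 -20 0 0 0 0;0 0 -9 0 0 0 0;0 0 0 0 0 0 100;0 0 0 0 0 0 200;0 0 0 0 0 0 200"}}

```text
time: 10.58
position: [0.4986, 0.011, 0.1239]
tool_rot: [3.072, 0.656, 0.003]
ft_force: [0.6, -0.3, 0.1]
grip_width: 0.852
grip_force: 0.0
```

Request:
{"fn": "move_arm", "kwargs": {"increments": "0 0 0 0 0 0 200;0 0 0 0 0 0 200;0 0 0 0 0 0 200;0 0 0 0 0 0 200;0 0 0 0 0 0 200;0 0 0 0 0 0 200;0 0 0 0 0 0 200;0 0 0 0 0 0 200"}}

```text
time: 11.25
position: [0.4977, 0.0114, 0.1227]
tool_rot: [3.072, 0.658, 0.0]
ft_force: [0.3, 0.6, 1.3]
grip_width: 0.384
grip_force: 25.0
```

Request:
{"fn": "move_arm", "kwargs": {"increments": "0 0 0 0 0 0 200;0 0 10 0 0 0 200;0 0 25 0 0 0 200;0 0 25 0 0 0 200;0 -10 0 0 0 0 200;0 -20 0 0 0 0 200;-0.5 -25 0 0 0 0 200;-0.5 -25 0 0 0 0 200"}}

```text
time: 11.92
position: [0.4959, -0.0694, 0.1822]
tool_rot: [3.071, 0.66, -0.002]
ft_force: [0.7, -0.2, -2.4]
grip_width: 0.384
grip_force: 25.0
```

Request:
{"fn": "move_arm", "kwargs": {"increments": "-0.5 -25 0 0 0 0 200;-0.5 -25 0 0 0 0 200;-0.5 -25 0 0 0 0 200;-0.5 -25 0 0 0 0 200;-0.5 -25 0 0 0 0 200;-0.5 -25 0 0 0 0 200;-1 -25 0 0 0 0 200;-1 -25 0 0 0 0 200"}}

```text
time: 12.58
position: [0.4905, -0.27, 0.1817]
tool_rot: [-3.071, -0.657, 0.002]
ft_force: [-0.4, 0.2, -2.2]
grip_width: 0.382
grip_force: 25.0
```

Request:
{"fn": "move_arm", "kwargs": {"increments": "-1 -25 0 0 0 0 200;-0.5 -25 0 0 0 0 200;-0.5 -15 0 0 0 0 200;0 -5 0 0 0 0 200;0 0 0 0 0 0 200;0 0 -10 0 0 0 200;0 0 -15 0 0 0 200;0 0 -15 0 0 0 200"}}

```text
time: 13.25
position: [0.4906, -0.3361, 0.1421]
tool_rot: [-3.071, -0.663, -0.002]
ft_force: [-0.5, 0.2, -2.8]
grip_width: 0.385
grip_force: 25.0
```

Request:
{"fn": "move_arm", "kwargs": {"increments": "0 0 -10 0 0 0 200;0 0 -6 0 0 0 200;0 0 -3 0 0 0 200;0 0 -1 0 0 0 200;0 0 -1 0 0 0 200;0 0 0 0 0 0 200;0 0 0 0 0 0 100;0 0 0 0 0 0 80"}}

```text
time: 13.92
position: [0.4903, -0.3391, 0.1228]
tool_rot: [3.07, 0.657, 0.002]
ft_force: [1.0, -0.3, -0.6]
grip_width: 0.464
grip_force: 0.0
```

Request:
{"fn": "move_arm", "kwargs": {"increments": "0 0 0 0 0 0 80;0 0 0 0 0 0 80;0 0 0 0 0 0 80;0 0 5 0 0 0 80;0 0 20 0 0 0 80;0 0 25 0 0 0 80;0 0 25 0 0 0 80;0 0 25 0 0 0 40"}}

```text
time: 14.58
position: [0.4895, -0.3384, 0.2231]
tool_rot: [3.072, 0.658, 0.0]
ft_force: [1.4, -0.3, -0.8]
grip_width: 0.708
grip_force: 0.0
```

Request:
{"fn": "move_arm", "kwargs": {"increments": "1.5 30 0 0 0 0 0;1.5 30 0 0 0 0 0;1.5 30 0 0 0 0 0;1.5 30 0 0 0 0 0;1.5 30 0 0 0 0 0;1.5 30 0 0 0 0 0;1.5 30 0 0 0 0 0;1.5 30 0 0 0 0 0"}}

```text
time: 15.25
position: [0.5016, -0.0971, 0.2222]
tool_rot: [3.071, 0.658, 0.001]
ft_force: [0.8, 0.4, 0.0]
grip_width: 0.995
grip_force: 0.0
```

Request:
{"fn": "move_arm", "kwargs": {"increments": "1.5 30 0 0 0 0 0;1.5 30 0 0 0 0 0;1.5 30 0 0 0 0 0;1.5 30 0 0 0 0 0;2.5 30 0 0 0 0 0;2 30 0 0 0 0 0;0 8 0 0 0 0 0;0 0 0 0 0 0 0"}}

```text
time: 15.92
position: [0.5118, 0.093, 0.2222]
tool_rot: [-3.069, -0.667, -0.001]
ft_force: [-0.7, -0.4, 0.5]
grip_width: 0.997
grip_force: 0.0
```

Request:
{"fn": "move_arm", "kwargs": {"increments": "0 0 0 0 0 0 0;0 0 -20 0 0 0 0;0 0 -25 0 0 0 0;0 0 -25 0 0 0 0;0 0 -20 0 0 0 0;0 0 -9 0 0 0 0;0 0 0 0 0 0 100;0 0 0 0 0 0 200"}}

```text
time: 16.58
position: [0.5125, 0.0882, 0.123]
tool_rot: [3.072, 0.655, -0.0]
ft_force: [0.1, 0.6, 1.3]
grip_width: 0.918
grip_force: 0.0
```

Request:
{"fn": "move_arm", "kwargs": {"increments": "0 0 0 0 0 0 200;0 0 0 0 0 0 200;0 0 0 0 0 0 200;0 0 0 0 0 0 200;0 0 0 0 0 0 200;0 0 0 0 0 0 200;0 0 0 0 0 0 200;0 0 0 0 0 0 200"}}

```text
time: 17.25
position: [0.5121, 0.0895, 0.1227]
tool_rot: [3.072, 0.658, 0.0]
ft_force: [-0.6, -0.3, 1.1]
grip_width: 0.381
grip_force: 25.0
```

Request:
{"fn": "move_arm", "kwargs": {"increments": "0 0 0 0 0 0 200;0 0 10 0 0 0 200;0 0 25 0 0 0 200;0 0 25 0 0 0 200;1.5 -10 0 0 0 0 200;2 -20 0 0 0 0 200;3.5 -25 0 0 0 0 200;3.5 -25 0 0 0 0 200"}}

```text
time: 17.92
position: [0.5221, 0.0084, 0.1823]
tool_rot: [3.071, 0.66, -0.001]
ft_force: [-0.1, 0.2, -1.6]
grip_width: 0.383
grip_force: 25.0
```

Request:
{"fn": "move_arm", "kwargs": {"increments": "3.5 -25 0 0 0 0 200;3.5 -25 0 0 0 0 200;3.5 -25 0 0 0 0 200;3.5 -25 0 0 0 0 200;3.5 -25 0 0 0 0 200;3.5 -25 0 0 0 0 200;3.5 -25 0 0 0 0 200;3.5 -25 0 0 0 0 200"}}

```text
time: 18.58
position: [0.5498, -0.1923, 0.1817]
tool_rot: [-3.072, -0.657, 0.002]
ft_force: [-0.2, 0.1, -2.3]
grip_width: 0.388
grip_force: 25.0
```

Request:
{"fn": "move_arm", "kwargs": {"increments": "3.5 -25 0 0 0 0 200;3.5 -25 0 0 0 0 200;3.5 -25 0 0 0 0 200;3.5 -25 0 0 0 0 200;3.5 -25 0 0 0 0 200;0 -15 0 0 0 0 200;0 -8 0 0 0 0 200;0 0 0 0 0 0 200"}}

```text
time: 19.25
position: [0.5668, -0.3408, 0.1816]
tool_rot: [-3.073, -0.653, 0.003]
ft_force: [-1.3, -0.3, -2.9]
grip_width: 0.386
grip_force: 25.0
```

Request:
{"fn": "move_arm", "kwargs": {"increments": "0 0 -10 0 0 0 200;0 0 -15 0 0 0 200;0 0 -15 0 0 0 200;0 0 -10 0 0 0 200;0 0 -6 0 0 0 200;0 0 -3 0 0 0 200;0 0 -1 0 0 0 200;0 0 -1 0 0 0 200"}}

```text
time: 19.92
position: [0.5686, -0.3384, 0.1221]
tool_rot: [3.071, 0.658, 0.001]
ft_force: [-0.1, -0.6, -1.4]
grip_width: 0.383
grip_force: 25.0
```

Request:
{"fn": "move_arm", "kwargs": {"increments": "0 0 0 0 0 0 200;0 0 0 0 0 0 100;0 0 0 0 0 0 80;0 0 0 0 0 0 80;0 0 0 0 0 0 80;0 0 0 0 0 0 80;0 0 0 0 0 0 80;0 0 5 0 0 0 80"}}

```text
time: 20.58
position: [0.5675, -0.3383, 0.1257]
tool_rot: [-3.071, -0.657, 0.002]
ft_force: [-0.9, -0.3, -0.7]
grip_width: 0.68
grip_force: 0.0
```

Request:
{"fn": "move_arm", "kwargs": {"increments": "0 0 20 0 0 0 80;0 0 25 0 0 0 80;0 0 25 0 0 0 80;0 0 25 0 0 0 60;0 0 0 0 0 0 60;0 0 0 0 0 0 60;0 0 0 0 0 0 60;0 0 0 0 0 0 60"}}

```text
time: 21.25
position: [0.5674, -0.3383, 0.2202]
tool_rot: [-3.071, -0.657, 0.003]
ft_force: [0.1, -0.7, -0.2]
grip_width: 0.757
grip_force: 0.0
```

```bash
python3 - <<'E'
from h import *
for n in('top','scene'):
    p=cam(n);P=p['P'];print(n); save(p,n+'2.png',s=1.5)
    for k,c in dict(red=(.4125,-.3385),blue=(.49,-.3385),yel=(.568,-.3385)).items():
        print(k,disc(P,c,.144,.170,.035))
    im=cv2.cvtColor(p['frame'],cv2.COLOR_RGB2HSV)
    Q=P.reshape(-1,3)
    for k,(lo,hi) in dict(red=(0,6),yel=(22,35),blue=(100,120)).items():
        m=(im[...,0]>=lo)&(im[...,0]<=hi)&(im[...,1]>110)&(P[...,2]<.014)&(P[...,2]>-.006)&(P[...,0]>.38)&(P[...,0]<.6)&(abs(P[...,1])<.2)
        A=P[m][:,:2].astype(np.float32)
        # model fit: disc r34 + tab, at sampled points (yaw free)
        ps=np.round(px(p,P[m].mean(0)))
        print('pad',k,m.sum(),np.round(cv2.minAreaRect(A)[0],4),cv2.minAreaRect(A)[1:],ps)
    for k,c in dict(green=(.557,.040),black=(.543,-.037)).items():
        m=(Q[:,2]>.042)&(Q[:,2]<.049)&(np.hypot(*(Q[:,:2]-c).T)<.034); print(k,np.round(cv2.minEnclosingCircle(Q[m][:,:2].astype(np.float32)),4) if 0 else disc(P,c,.042,.049,.034))
E
```

```text
top
red [ 4.107e-01 -3.383e-01  1.760e-02  4.109e-01 -3.367e-01  1.528e-01
  2.740e+02]
blue [ 4.882e-01 -3.380e-01  1.710e-02  4.871e-01 -3.366e-01  1.528e-01
  2.590e+02]
yel [ 5.597e-01 -3.223e-01  4.500e-03  5.600e-01 -3.223e-01  1.465e-01
  5.000e+00]
pad red 741 [ 0.4654 -0.0664] ((0.09212041646242142, 0.06262756139039993), 0.3016955852508545) [289. 192.]
pad yel 749 [0.4966 0.0895] ((0.09331557899713516, 0.06380613893270493), 3.5375659465789795) [222. 178.]
pad blue 757 [0.4806 0.0127] ((0.09207259863615036, 0.06309890747070312), 0.7148126363754272) [255. 185.]
green [5.537e-01 4.220e-02 2.720e-02 5.539e-01 4.200e-02 4.560e-02 4.100e+02]
black [ 5.397e-01 -3.650e-02  2.720e-02  5.396e-01 -3.640e-02  4.550e-02
  4.180e+02]
scene
red [ 0.  0.  0. nan nan nan  0.]
blue [ 4.936e-01 -3.396e-01  1.660e-02  4.987e-01 -3.396e-01  1.517e-01
  5.600e+01]
yel [ 5.707e-01 -3.391e-01  1.710e-02  5.720e-01 -3.388e-01  1.533e-01
  2.340e+02]
pad red 508 [ 0.4719 -0.0591] ((0.06483688205480576, 0.09466152638196945), 57.2452278137207) [238. 216.]
pad yel 366 [0.4989 0.1001] ((0.06464610993862152, 0.0898829996585846), 56.613868713378906) [290. 193.]
pad blue 393 [0.4841 0.0211] ((0.0631246566772461, 0.09112903475761414), 58.23643493652344) [265. 204.]
green [5.574e-01 3.950e-02 2.790e-02 5.581e-01 4.020e-02 4.570e-02 2.800e+02]
black [ 5.436e-01 -3.900e-02  2.780e-02  5.445e-01 -3.850e-02  4.550e-02
  2.970e+02]h.py:21: RuntimeWarning: Mean of empty slice.
  (x,y),rr=cv2.minEnclosingCircle(Q[:,:2].astype(np.float32)); return np.round([x,y,rr,*Q.mean(0),len(Q)],4)
  ret = um.true_divide(
```

View pics/top2.png

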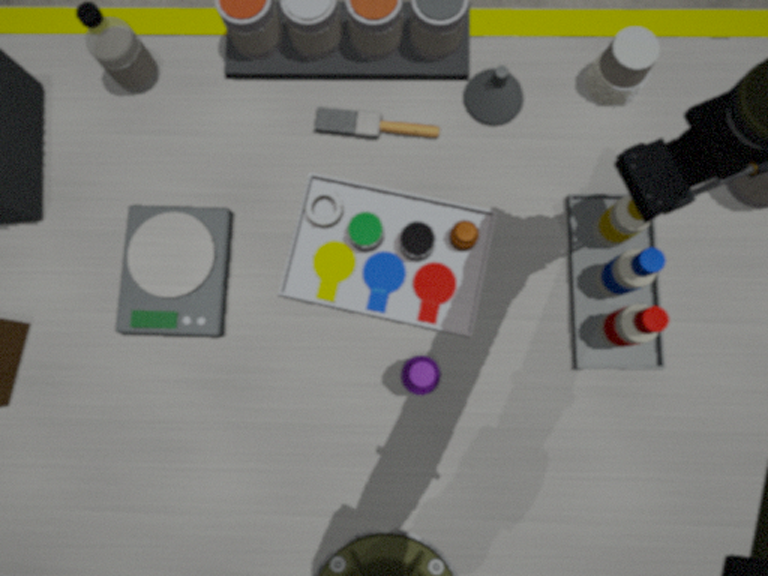

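The top picture shows all three bottles upright in the side tray at native (414,150), (423,180) and (424,217), with the tins undisturbed and the pads clear.

Request:
{"fn": "move_arm", "kwargs": {"increments": "-1 15 0 0 0 0 60;-1 30 0 0 0 6 60;-1 30 0 0 0 6 60;-1 30 0 0 0 6 60;-1 30 0 0 0 6 60;-1 30 0 0 0 6 60;-1 30 0 0 0 6 60;-1 30 0 0 0 6 60"}}

```text
time: 22.02
position: [0.5592, -0.1108, 0.2211]
tool_rot: [-2.627, -1.723, 0.001]
ft_force: [0.2, -0.3, 0.4]
grip_width: 0.761
grip_force: 0.0
```

Request:
{"fn": "move_arm", "kwargs": {"increments": "-1 30 0 0 0 6 60;-1 30 0 0 0 6 60;-1 30 0 0 0 0.5 60;-1 30 0 0 0 0 60;-1 30 0 0 0 0 60;0 4.5 0 0 0 0 60;0 0 0 0 0 0 60;0 0 0 0 0 0 60"}}

```text
time: 22.68
position: [0.5545, 0.0411, 0.2212]
tool_rot: [2.428, 1.992, -0.002]
ft_force: [-0.4, -0.7, 0.9]
grip_width: 0.764
grip_force: 0.0
```

```bash
python3 - <<'E'
from h import *
s=ctrl.get_state(); print(s['position'],s['joint_positions'],R.from_rotvec(s['tool_rot']).as_matrix()[:,1])
a=np.mgrid[-70:40:.5,-40:40:.5].reshape(2,-1).T; m=(np.hypot(*a.T)<34)|((a[:,0]>-62)&(a[:,0]<0)&(abs(a[:,1])<15)); print('off',a[m].mean(0))
for n in('top','scene'):
    p=cam(n);P=p['P'];im=cv2.cvtColor(p['frame'],cv2.COLOR_RGB2HSV); save(p,n+'3.png',(200,100,350,230),5)
    for k,(lo,hi) in dict(red=(0,6),yel=(22,35),blue=(100,120)).items():
        m=(im[...,0]>=lo)&(im[...,0]<=hi)&(im[...,1]>100)&(P[...,2]<.014)&(P[...,2]>-.006)&(P[...,0]>.38)&(P[...,0]<.6)&(abs(P[...,1])<.2)
        print(n,k,m.sum(),np.round(P[m].mean(0)*1000,1))
E
```

```text
[0.55452971 0.04105826 0.22124979] [ 0.58852928  0.19435991 -0.79802141  1.66672942  0.14344653  1.34137691
 -0.42963321] [ 9.80716795e-01 -1.95433984e-01 -3.54127626e-04]
off [-9.0088802  0.       ]
top red 0 [nan nan nan]
top yel 0 [nan nan nan]
top blue 0 [nan nan nan]
scene red 521 [474.  -64.7   6.1]
scene yel 382 [499.9  96.1   5.9]
scene blue 402 [486.   16.8   5.8]<stdin>:8: RuntimeWarning: Mean of empty slice.
  ret = um.true_divide(
```

View pics/scene3.png

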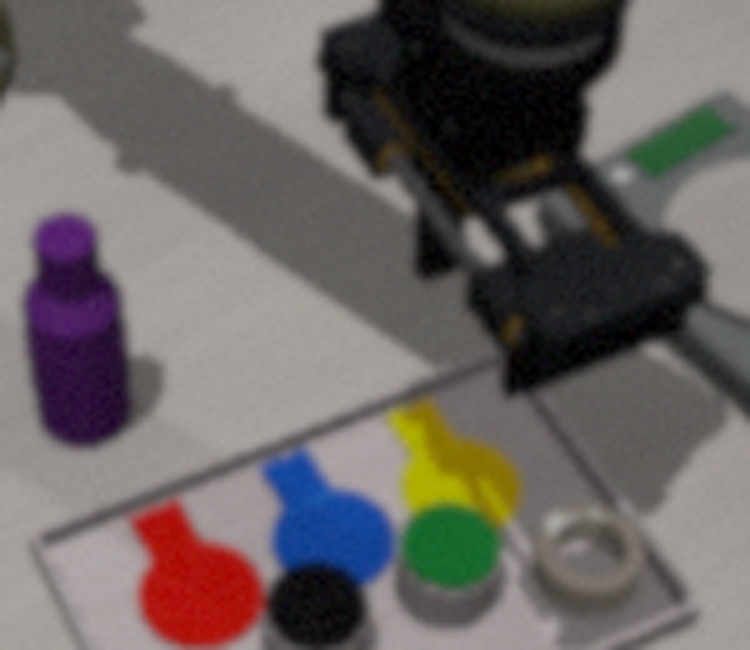

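The picture shows the open gripper hovering over the tray, with the green tin at crop (450,555), the black tin at (318,605) and all pads clear.

Request:
{"fn": "move_arm", "kwargs": {"increments": "0 0 -20 0 0 0 60;0 0 -40 0 0 0 60;0 0 -40 0 0 0 60;0 0 -40 0 0 0 60;0 0 -30 0 0 0 60;0 0 -20 0 0 0 60;0 0 -10 0 0 0 60;0 0 -10 0 0 0 60"}}

```text
time: 23.45
position: [0.5549, 0.0396, 0.0105]
tool_rot: [-2.432, -1.988, 0.002]
ft_force: [0.0, 0.4, 0.5]
grip_width: 0.761
grip_force: 0.0
```

Request:
{"fn": "move_arm", "kwargs": {"increments": "0 0 0 0 0 0 60;0 0 0 0 0 0 60;0 0 0 0 0 0 150;0 0 0 0 0 0 150;0 0 0 0 0 0 150;0 0 0 0 0 0 150;0 0 0 0 0 0 150;0 0 0 0 0 0 150"}}

```text
time: 24.12
position: [0.5561, 0.0409, 0.0129]
tool_rot: [2.429, 1.99, 0.002]
ft_force: [-1.1, -0.2, 6.1]
grip_width: 0.64
grip_force: 25.0
```

Request:
{"fn": "move_arm", "kwargs": {"increments": "0 0 8 0 0 0 150;0 0 25 0 0 0 150;0 0 35 0 0 0 150;0 0 30 0 0 0 150;0 0 10 0 0 0 150;-3.5 15 0 0 0 0 150;-3.5 24 0 0 0 0 150;-3.5 24 0 0 0 0 150"}}

```text
time: 24.78
position: [0.5442, 0.1033, 0.1193]
tool_rot: [2.432, 1.988, -0.001]
ft_force: [-0.7, 1.0, -1.4]
grip_width: 0.637
grip_force: 25.0
```

Request:
{"fn": "move_arm", "kwargs": {"increments": "-3.5 24 0 0 0 0 150;-3.5 24 0 0 0 0 150;-3.5 24 0 0 0 0 150;-3.5 24 0 0 0 0 150;-3.5 24 0 0 0 0 150;-3.5 24 0 0 0 0 150;-3.5 24 0 0 0 0 150;-3.5 24 0 0 0 0 150"}}

```text
time: 25.45
position: [0.5158, 0.2966, 0.1188]
tool_rot: [-2.43, -1.991, 0.002]
ft_force: [0.9, 0.3, -2.5]
grip_width: 0.634
grip_force: 25.0
```

Request:
{"fn": "move_arm", "kwargs": {"increments": "-3 24 0 0 0 0 150;-2 12 0 0 0 0 150;0 0 0 0 0 0 150;0 0 0 0 0 0 150;0 0 -20 0 0 0 150;0 0 -25 0 0 0 150;0 0 -10 0 0 0 150;0 0 -4 0 0 0 150"}}

```text
time: 26.12
position: [0.5111, 0.3285, 0.0581]
tool_rot: [2.432, 1.988, -0.008]
ft_force: [-0.4, 0.2, -2.3]
grip_width: 0.641
grip_force: 25.0
```

Request:
{"fn": "move_arm", "kwargs": {"increments": "0 0 -2 0 0 0 150;0 0 -1.5 0 0 0 150;0 0 -1 0 0 0 150;0 0 0 0 0 0 150;0 0 0 0 0 0 150;0 0 0 0 0 0 100;0 0 0 0 0 0 60;0 0 0 0 0 0 60"}}

```text
time: 26.78
position: [0.5119, 0.3322, 0.0566]
tool_rot: [2.43, 1.991, 0.001]
ft_force: [0.2, -0.7, -0.8]
grip_width: 0.715
grip_force: 0.0
```

Request:
{"fn": "move_arm", "kwargs": {"increments": "0 0 0 0 0 0 60;0 0 0 0 0 0 60;0 0 0 0 0 0 60;0 0 15 0 0 0 60;0 0 30 0 0 0 60;0 0 35 0 0 0 60;0 0 40 0 0 0 60;0 0 40 0 0 0 60"}}

```text
time: 27.45
position: [0.511, 0.332, 0.2187]
tool_rot: [-2.429, -1.992, -0.0]
ft_force: [1.5, 1.3, -0.3]
grip_width: 0.765
grip_force: 0.0
```

Request:
{"fn": "move_arm", "kwargs": {"increments": "0 -20 5.5 0 0 0 0;1 -35 0 0 0 0 0;1 -35 0 0 0 0 0;1 -35 0 0 0 -6 0;1 -35 0 0 0 -6 0;1 -35 0 0 0 -6 0;1 -35 0 0 0 -6 0;1 -35 0 0 0 -6 0"}}

```text
time: 28.12
position: [0.5184, 0.0657, 0.223]
tool_rot: [2.864, 1.288, 0.002]
ft_force: [1.4, -1.2, -0.2]
grip_width: 0.999
grip_force: 0.0
```

```bash
python3 - <<'E'
from h import *
for n in('top','scene'):
    p=cam(n);P=p['P']; save(p,n+'4.png',s=1.5)
    print(n,'green',disc(P,(.511,.332),.085,.1,.05),'pan',disc(P,(.511,.332),.044,.054,.1))
E
```

```text
top green [5.108e-01 3.321e-01 2.790e-02 5.108e-01 3.319e-01 8.950e-02 4.840e+02] pan [5.108e-01 3.332e-01 6.660e-02 5.073e-01 3.291e-01 4.780e-02 1.938e+03]
scene green [5.156e-01 3.321e-01 2.910e-02 5.156e-01 3.302e-01 8.950e-02 2.190e+02] pan [5.140e-01 3.326e-01 6.730e-02 5.212e-01 3.205e-01 4.780e-02 8.220e+02]
```

View pics/scene4.png

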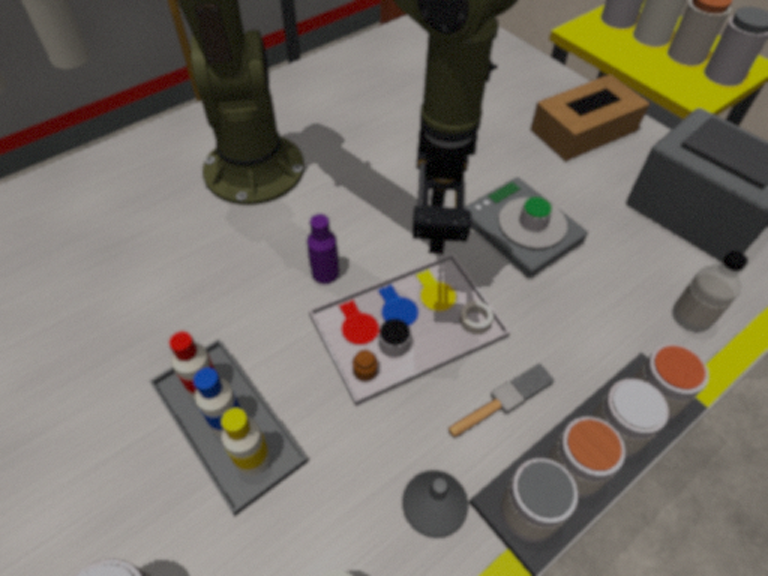

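The picture shows the green tin centred on the pan at (537,210), the bottles upright in the tray at (183,340), (207,380) and (237,420), and the black tin in place. Next is the yellow bottle.

Request:
{"fn": "move_arm", "kwargs": {"increments": "3.5 -29 0 0 0 -6 0;3.5 -29 0 0 0 -6 0;3.5 -29 0 0 0 -6 0;3.5 -29 0 0 0 -6 0;3.5 -29 0 0 0 -0.5 0;3.5 -29 0 0 0 0 0;3.5 -29 0 0 0 0 0;3.5 -29 0 0 0 0 0"}}

```text
time: 28.88
position: [0.547, -0.1656, 0.2228]
tool_rot: [3.071, 0.66, 0.002]
ft_force: [1.9, 0.0, 0.7]
grip_width: 1.001
grip_force: 0.0
```

Request:
{"fn": "move_arm", "kwargs": {"increments": "3.5 -29 0 0 0 0 0;3.5 -29 0 0 0 0 0;3.5 -29 0 0 0 0 0;3.5 -29 0 0 0 0 0;3.5 -29 0 0 0 0 0;4 -28.5 0 0 0 0 0;0 0 0 0 0 0 0;0 0 0 0 0 0 0"}}

```text
time: 29.55
position: [0.5679, -0.3401, 0.2218]
tool_rot: [-3.072, -0.654, -0.0]
ft_force: [-0.4, 0.8, -0.8]
grip_width: 0.998
grip_force: 0.0
```

```bash
python3 - <<'E'
from h import *
print(ctrl.get_state()['position'])
for n in('top','scene'):
    p=cam(n);P=p['P'];im=cv2.cvtColor(p['frame'],cv2.COLOR_RGB2HSV)
    for k,(lo,hi) in dict(red=(0,8),yel=(22,35),blue=(100,122)).items():
        m=(((im[...,0]>=lo)&(im[...,0]<=hi))|((k=='red')&(im[...,0]>172)))&(im[...,1]>100)&(P[...,2]<.014)&(P[...,2]>-.006)&(P[...,0]>.38)&(P[...,0]<.6)&(abs(P[...,1])<.2)
        m=cv2.morphologyEx(m.astype(np.uint8),cv2.MORPH_OPEN,np.ones((3,3)))>0
        Q=P[m]; W=np.linalg.svd(Q[:,:2]-Q[:,:2].mean(0),full_matrices=False)[2][0]; W=W if W[0]>0 else -W
        print(n,k,m.sum(),np.round(Q.mean(0)*1000,1),'yaw',np.degrees(np.arctan2(W[1],W[0])).round(1),'centre',np.round(Q[:,:2].mean(0)*1000+9*W,1))
E
```

```text
[ 0.5678504  -0.34013113  0.22180225]
top red 758 [470.  -64.2   5.5] yaw -12.2 centre [478.8 -66.1]
top yel 741 [501.7  92.5   5.6] yaw -10.9 centre [510.5  90.7]
top blue 768 [486.1  14.1   5.6] yaw -12.0 centre [495.   12.2]
scene red 521 [473.6 -64.8   5.9] yaw -12.3 centre [482.4 -66.7]
scene yel 444 [504.6  91.6   5.8] yaw -14.1 centre [513.4  89.4]
scene blue 397 [486.1  16.6   5.9] yaw 1.1 centre [495.1  16.8]
```

Request:
{"fn": "move_arm", "kwargs": {"increments": "0 0 -20 0 0 0 0;0 0 -25 0 0 0 0;0 0 -25 0 0 0 0;0 0 -20 0 0 0 0;0 0 -10 0 0 0 0;0 0 0 0 0 0 100;0 0 0 0 0 0 200;0 0 0 0 0 0 200"}}

```text
time: 30.32
position: [0.5694, -0.3384, 0.1236]
tool_rot: [3.07, 0.659, 0.004]
ft_force: [-0.2, 0.4, -0.2]
grip_width: 0.857
grip_force: 0.0
```

Request:
{"fn": "move_arm", "kwargs": {"increments": "0 0 0 0 0 0 200;0 0 0 0 0 0 200;0 0 0 0 0 0 200;0 0 0 0 0 0 200;0 0 0 0 0 0 200;0 0 0 0 0 0 200;0 0 0 0 0 0 200;0 0 0 0 0 0 200"}}

```text
time: 30.98
position: [0.5681, -0.3387, 0.1216]
tool_rot: [3.072, 0.658, 0.0]
ft_force: [-0.4, -0.5, -0.1]
grip_width: 0.384
grip_force: 25.0
```

Request:
{"fn": "move_arm", "kwargs": {"increments": "0 0 0 0 0 0 200;0 0 0 0 0 0 200;0 0 10 0 0 0 200;0 0 25 0 0 0 200;0 0 25 0 0 0 200;0 10 0 0 0 0 200;0 20 0 0 0 0 200;-3.5 25 0 0 0 0 200"}}

```text
time: 31.65
position: [0.5643, -0.2844, 0.1814]
tool_rot: [3.072, 0.653, 0.0]
ft_force: [-0.1, 0.2, -2.7]
grip_width: 0.382
grip_force: 25.0
```

Request:
{"fn": "move_arm", "kwargs": {"increments": "-3.5 25 0 0 0 0 200;-3.5 25 0 0 0 0 200;-3.5 25 0 0 0 0 200;-3.5 25 0 0 0 0 200;-3.5 25 0 0 0 0 200;-3.5 25 0 0 0 0 200;-3.5 25 0 0 0 0 200;-3.5 25 0 0 0 0 200"}}

```text
time: 32.32
position: [0.5355, -0.0817, 0.181]
tool_rot: [-3.072, -0.658, 0.002]
ft_force: [0.1, 0.6, -2.6]
grip_width: 0.384
grip_force: 25.0
```

Request:
{"fn": "move_arm", "kwargs": {"increments": "-3.5 25 0 0 0 0 200;-3.5 25 0 0 0 0 200;-3.5 25 0 0 0 0 200;-3.5 25 0 0 0 0 200;-3.5 25 0 0 0 0 200;-3.5 25 0 0 0 0 200;0 16 0 0 0 0 200;0 8 0 0 0 0 200"}}

```text
time: 32.98
position: [0.5143, 0.0941, 0.1814]
tool_rot: [-3.07, -0.665, 0.001]
ft_force: [-0.4, 0.6, -2.1]
grip_width: 0.385
grip_force: 25.0
```

Request:
{"fn": "move_arm", "kwargs": {"increments": "-3.5 0 0 0 0 0 200;0 0 0 0 0 0 200;0 0 -10 0 0 0 200;0 0 -15 0 0 0 200;0 0 -15 0 0 0 200;0 0 -10 0 0 0 200;0 0 -5 0 0 0 200;0 0 -2.5 0 0 0 200"}}

```text
time: 33.65
position: [0.512, 0.0893, 0.1237]
tool_rot: [3.072, 0.655, -0.002]
ft_force: [-3.4, -0.6, 8.7]
grip_width: 0.379
grip_force: 25.0
```

Request:
{"fn": "move_arm", "kwargs": {"increments": "0 0 -1 0 0 0 200;0 0 -0.5 0 0 0 200;0 0 0 0 0 0 200;0 0 0 0 0 0 100;0 0 0 0 0 0 80;0 0 0 0 0 0 80;0 0 0 0 0 0 80;0 0 0 0 0 0 80"}}

```text
time: 34.32
position: [0.5121, 0.0905, 0.1225]
tool_rot: [-3.072, -0.658, -0.0]
ft_force: [0.6, -0.1, -0.1]
grip_width: 0.649
grip_force: 0.0
```

Request:
{"fn": "move_arm", "kwargs": {"increments": "0 0 0 0 0 0 80;0 0 0 0 0 0 80;0 0 5 0 0 0 80;0 0 20 0 0 0 80;0 0 25 0 0 0 80;0 0 25 0 0 0 80;0 0 24 0 0 0 40;0 0 0 0 0 0 0"}}

```text
time: 34.98
position: [0.5149, 0.0913, 0.227]
tool_rot: [3.07, 0.658, 0.013]
ft_force: [0.8, 0.5, -0.2]
grip_width: 0.764
grip_force: 0.0
```

Request:
{"fn": "move_arm", "kwargs": {"increments": "-1.5 -29 0 0 0 0 0;-1.5 -29 0 0 0 0 0;-1.5 -29 0 0 0 0 0;-1.5 -29 0 0 0 0 0;-1.5 -29 0 0 0 0 0;-1.5 -29 0 0 0 0 0;-1.5 -29 0 0 0 0 0;-1.5 -29 0 0 0 0 0"}}

```text
time: 35.65
position: [0.4997, -0.1429, 0.2215]
tool_rot: [3.072, 0.658, -0.0]
ft_force: [0.0, -0.5, -0.4]
grip_width: 1.003
grip_force: 0.0
```

Request:
{"fn": "move_arm", "kwargs": {"increments": "-1.5 -29 0 0 0 0 0;-1.5 -29 0 0 0 0 0;-1.5 -29 0 0 0 0 0;-1.5 -29 0 0 0 0 0;-1.5 -29 0 0 0 0 0;-1.5 -29 0 0 0 0 0;-1.5 -23 0 0 0 0 0;0 0 0 0 0 0 0"}}

```text
time: 36.32
position: [0.4871, -0.3451, 0.2206]
tool_rot: [3.073, 0.645, -0.003]
ft_force: [-0.6, 0.0, -0.1]
grip_width: 0.996
grip_force: 0.0
```

Request:
{"fn": "move_arm", "kwargs": {"increments": "0 0 0 0 0 0 0;0 0 -20 0 0 0 0;0 0 -25 0 0 0 0;0 0 -25 0 0 0 0;0 0 -20 0 0 0 0;0 0 -10 0 0 0 0;0 0 0 0 0 0 100;0 0 0 0 0 0 200"}}

```text
time: 36.98
position: [0.4901, -0.3376, 0.122]
tool_rot: [-3.071, -0.66, -0.0]
ft_force: [0.7, -0.6, 0.7]
grip_width: 0.921
grip_force: 0.0
```

Request:
{"fn": "move_arm", "kwargs": {"increments": "0 0 0 0 0 0 200;0 0 0 0 0 0 200;0 0 0 0 0 0 200;0 0 0 0 0 0 200;0 0 0 0 0 0 200;0 0 0 0 0 0 200;0 0 0 0 0 0 200;0 0 0 0 0 0 200"}}

```text
time: 37.65
position: [0.4897, -0.3387, 0.1217]
tool_rot: [3.072, 0.658, 0.0]
ft_force: [0.0, 0.4, 0.6]
grip_width: 0.38
grip_force: 25.0
```

Request:
{"fn": "move_arm", "kwargs": {"increments": "0 0 0 0 0 0 200;0 0 0 0 0 0 200;0 0 0 0 0 0 200;0 0 10 0 0 0 200;0 0 25 0 0 0 200;0 0 25 0 0 0 200;0 10 0 0 0 0 200;0 20 0 0 0 0 200"}}

```text
time: 38.32
position: [0.4896, -0.3112, 0.183]
tool_rot: [3.07, 0.65, 0.002]
ft_force: [-0.2, -0.5, -2.9]
grip_width: 0.384
grip_force: 25.0
```

Request:
{"fn": "move_arm", "kwargs": {"increments": "0.5 25 0 0 0 0 200;0.5 25 0 0 0 0 200;0.5 25 0 0 0 0 200;0.5 25 0 0 0 0 200;0.5 25 0 0 0 0 200;0.5 25 0 0 0 0 200;0.5 25 0 0 0 0 200;0.5 25 0 0 0 0 200"}}

```text
time: 38.98
position: [0.4925, -0.1065, 0.1808]
tool_rot: [-3.071, -0.658, 0.002]
ft_force: [-0.1, 0.6, -3.3]
grip_width: 0.382
grip_force: 25.0
```

Request:
{"fn": "move_arm", "kwargs": {"increments": "0.5 25 0 0 0 0 200;0.5 25 0 0 0 0 200;0.5 25 0 0 0 0 200;0.5 25 0 0 0 0 200;0.5 14 0 0 0 0 200;0.5 6.5 0 0 0 0 200;0 0 0 0 0 0 200;0 0 0 0 0 0 200"}}

```text
time: 39.65
position: [0.4962, 0.0112, 0.1812]
tool_rot: [3.071, 0.658, -0.002]
ft_force: [-0.8, -0.8, -3.8]
grip_width: 0.385
grip_force: 25.0
```

Request:
{"fn": "move_arm", "kwargs": {"increments": "0 0 -10 0 0 0 200;0 0 -15 0 0 0 200;0 0 -15 0 0 0 200;0 0 -10 0 0 0 200;0 0 -5 0 0 0 200;0 0 -2 0 0 0 200;0 0 -1 0 0 0 200;0 0 -1 0 0 0 200"}}

```text
time: 40.32
position: [0.4976, 0.0118, 0.1236]
tool_rot: [3.071, 0.657, 0.003]
ft_force: [-1.3, -0.6, 5.6]
grip_width: 0.383
grip_force: 25.0
```

Request:
{"fn": "move_arm", "kwargs": {"increments": "0 0 0 0 0 0 200;0 0 0 0 0 0 200;0 0 0 0 0 0 100;0 0 0 0 0 0 80;0 0 0 0 0 0 80;0 0 0 0 0 0 80;0 0 0 0 0 0 80;0 0 0 0 0 0 80"}}

```text
time: 40.98
position: [0.4965, 0.012, 0.1225]
tool_rot: [3.072, 0.658, -0.0]
ft_force: [-0.5, -0.0, 0.1]
grip_width: 0.672
grip_force: 0.0
```

Request:
{"fn": "move_arm", "kwargs": {"increments": "0 0 0 0 0 0 80;0 0 0 0 0 0 80;0 0 5 0 0 0 80;0 0 20 0 0 0 80;0 0 25 0 0 0 80;0 0 25 0 0 0 80;0 0 24 0 0 0 40;0 0 0 0 0 0 0"}}

```text
time: 41.65
position: [0.4995, 0.0123, 0.227]
tool_rot: [3.069, 0.657, 0.013]
ft_force: [1.6, 0.5, -0.2]
grip_width: 0.763
grip_force: 0.0
```

Request:
{"fn": "move_arm", "kwargs": {"increments": "-7 -29 0 0 0 0 0;-7 -29 0 0 0 0 0;-7 -29 0 0 0 0 0;-7 -29 0 0 0 0 0;-7 -29 0 0 0 0 0;-7 -29 0 0 0 0 0;-7 -29 0 0 0 0 0;-7 -29 0 0 0 0 0"}}

```text
time: 42.32
position: [0.4399, -0.2213, 0.2215]
tool_rot: [3.072, 0.658, -0.0]
ft_force: [0.4, 0.6, 0.1]
grip_width: 0.996
grip_force: 0.0
```

Request:
{"fn": "move_arm", "kwargs": {"increments": "-7 -29 0 0 0 0 0;-7 -29 0 0 0 0 0;-7 -29 0 0 0 0 0;-7 -29 0 0 0 0 0;0 -2.5 0 0 0 0 0;0 0 0 0 0 0 0;0 0 0 0 0 0 0;0 0 -20 0 0 0 0"}}

```text
time: 42.98
position: [0.4155, -0.3384, 0.2051]
tool_rot: [3.066, 0.66, 0.008]
ft_force: [1.1, -0.4, -0.6]
grip_width: 1.002
grip_force: 0.0
```

Request:
{"fn": "move_arm", "kwargs": {"increments": "0 0 -25 0 0 0 0;0 0 -25 0 0 0 0;0 0 -20 0 0 0 0;0 0 -10 0 0 0 0;0 0 0 0 0 0 0;0 0 0 0 0 0 100;0 0 0 0 0 0 200;0 0 0 0 0 0 200"}}

```text
time: 43.65
position: [0.4137, -0.3391, 0.1233]
tool_rot: [3.07, 0.658, 0.003]
ft_force: [0.6, -0.7, 0.1]
grip_width: 0.853
grip_force: 0.0
```

Request:
{"fn": "move_arm", "kwargs": {"increments": "0 0 0 0 0 0 200;0 0 0 0 0 0 200;0 0 0 0 0 0 200;0 0 0 0 0 0 200;0 0 0 0 0 0 200;0 0 0 0 0 0 200;0 0 0 0 0 0 200;0 0 0 0 0 0 200"}}

```text
time: 44.32
position: [0.4126, -0.3388, 0.1216]
tool_rot: [3.072, 0.657, 0.0]
ft_force: [0.6, -0.2, -0.4]
grip_width: 0.385
grip_force: 25.0
```

Request:
{"fn": "move_arm", "kwargs": {"increments": "0 0 0 0 0 0 200;0 0 0 0 0 0 200;0 0 0 0 0 0 200;0 0 10 0 0 0 200;0 0 25 0 0 0 200;0 0 25 0 0 0 200;3 10 0 0 0 0 200;5 20 0 0 0 0 200"}}

```text
time: 44.98
position: [0.4204, -0.3109, 0.183]
tool_rot: [3.07, 0.65, 0.002]
ft_force: [2.0, 0.6, -3.8]
grip_width: 0.379
grip_force: 25.0
```

Request:
{"fn": "move_arm", "kwargs": {"increments": "6 25 0 0 0 0 200;6 25 0 0 0 0 200;6 25 0 0 0 0 200;6 25 0 0 0 0 200;6 25 0 0 0 0 200;6 25 0 0 0 0 200;6 25 0 0 0 0 200;6 25 0 0 0 0 200"}}

```text
time: 45.65
position: [0.4678, -0.1064, 0.1808]
tool_rot: [-3.071, -0.658, 0.003]
ft_force: [0.9, 0.1, -3.2]
grip_width: 0.385
grip_force: 25.0
```

Request:
{"fn": "move_arm", "kwargs": {"increments": "6 25 0 0 0 0 200;4 12 0 0 0 0 200;2 5 0 0 0 0 200;0 0 0 0 0 0 200;0 0 0 0 0 0 200;0 0 -10 0 0 0 200;0 0 -15 0 0 0 200;0 0 -15 0 0 0 200"}}

```text
time: 46.32
position: [0.4803, -0.0682, 0.1406]
tool_rot: [3.072, 0.653, 0.0]
ft_force: [0.3, 0.5, -3.9]
grip_width: 0.383
grip_force: 25.0
```

Request:
{"fn": "move_arm", "kwargs": {"increments": "0 0 -10 0 0 0 200;0 0 -5 0 0 0 200;0 0 -2 0 0 0 200;0 0 -1 0 0 0 200;0 0 -1 0 0 0 200;0 0 0 0 0 0 200;0 0 0 0 0 0 200;0 0 0 0 0 0 100"}}

```text
time: 46.98
position: [0.4814, -0.0668, 0.1234]
tool_rot: [3.071, 0.658, 0.003]
ft_force: [-0.5, 0.8, -0.2]
grip_width: 0.412
grip_force: 0.0
```

Request:
{"fn": "move_arm", "kwargs": {"increments": "0 0 0 0 0 0 80;0 0 0 0 0 0 80;0 0 0 0 0 0 80;0 0 0 0 0 0 80;0 0 0 0 0 0 80;0 0 0 0 0 0 80;0 0 0 0 0 0 80;0 0 5 0 0 0 80"}}

```text
time: 47.65
position: [0.4798, -0.0664, 0.1269]
tool_rot: [-3.071, -0.658, 0.003]
ft_force: [-0.1, 0.2, -0.2]
grip_width: 0.686
grip_force: 0.0
```

Request:
{"fn": "move_arm", "kwargs": {"increments": "0 0 20 0 0 0 80;0 0 25 0 0 0 80;0 0 25 0 0 0 80;0 0 25 0 0 0 80;-3 -25 0 0 0 0 80;-3 -35 0 0 0 0 80;-3 -35 0 0 0 0 80;-3 -35 0 0 0 0 80"}}

```text
time: 48.32
position: [0.4685, -0.1979, 0.2234]
tool_rot: [3.07, 0.659, 0.001]
ft_force: [0.6, -0.1, -0.4]
grip_width: 0.691
grip_force: 0.0
```

Request:
{"fn": "move_arm", "kwargs": {"increments": "-3 -35 0 0 0 0 80;-3 -35 0 0 0 0 80;-3 -35 0 0 0 0 80;-3 -35 0 0 0 0 80;0 0 0 0 0 0 80;0 0 0 0 0 0 80;0 0 0 0 0 0 80;0 0 0 0 0 0 80"}}

```text
time: 48.98
position: [0.4573, -0.335, 0.2228]
tool_rot: [-3.071, -0.661, -0.001]
ft_force: [-0.6, 0.8, -0.1]
grip_width: 0.686
grip_force: 0.0
```

```bash
python3 - <<'E'
from h import *
for n in('top','scene'):
    p=cam(n);P=p['P']; save(p,n+'5.png',s=1.5)
    for k,c in dict(red=(.480,-.066),blue=(.4965,.012),yel=(.512,.090)).items(): print(n,k,disc(P,c,.148,.170,.035))
    print('black',disc(P,(.541,-.037),.042,.049,.034),'green',disc(P,(.511,.332),.085,.1,.05))
E
```

```text
top red [ 4.798e-01 -6.650e-02  1.690e-02  4.791e-01 -6.640e-02  1.554e-01
  2.290e+02]
top blue [4.957e-01 1.220e-02 1.690e-02 4.950e-01 1.190e-02 1.553e-01 2.280e+02]
top yel [5.097e-01 8.900e-02 1.700e-02 5.089e-01 8.910e-02 1.554e-01 2.260e+02]
black [ 5.397e-01 -3.700e-02  2.760e-02  5.396e-01 -3.660e-02  4.540e-02
  4.200e+02] green [5.110e-01 3.324e-01 2.720e-02 5.106e-01 3.320e-01 8.950e-02 4.810e+02]
scene red [ 4.839e-01 -6.700e-02  1.790e-02  4.847e-01 -6.830e-02  1.550e-01
  1.480e+02]
scene blue [4.998e-01 1.060e-02 1.730e-02 5.010e-01 9.700e-03 1.550e-01 1.380e+02]
scene yel [5.129e-01 8.890e-02 1.760e-02 5.147e-01 8.670e-02 1.549e-01 1.350e+02]
black [ 5.442e-01 -3.760e-02  2.760e-02  5.444e-01 -3.860e-02  4.550e-02
  3.010e+02] green [5.130e-01 3.315e-01 2.830e-02 5.153e-01 3.302e-01 8.950e-02 2.190e+02]
```

View pics/top5.png

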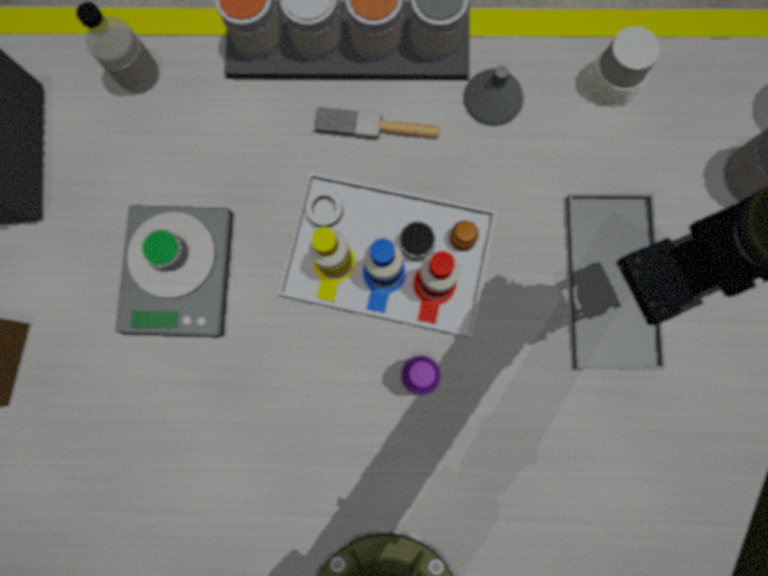

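The last top picture shows the bottles upright on their own pads, with caps at native (216,159), (255,167) and (294,176), each within about 2 mm of its pad. The green tin is on the pan at (108,166), the black tin at (278,160) hasn't moved, and the gripper is clear.

```bash
python3 -c "
from bench import ctrl
print(ctrl.close_job())"
```

```text
the job is handed in; nothing more can be done
None
```

Job handed in at about 49 s of the 144 s allowed (no verdict shown): the last camera check put the green-lidded tin at the middle of the pan, all three bottles upright within about 2 mm of their own pads' centres, and the black-lidded tin where it started.

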